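# Dock the dental model carrier and lock it with the ball-lock pin

## Robot

A 7-joint arm with a two-finger parallel gripper is mounted at the origin on the work surface. World frame = base frame: x ahead of the robot, y to its left, z up, the work surface at z = 0. Lengths are in m, angles in rad, forces in N, time in s.
With the tool pointing down it reaches from about 0.4 to 0.875 m from the base axis. Payload 19.3 kg.
Tool frame: the origin (TCP) lies at the very end of the fingers, on their centre line; the grasp point (between the pads) lies 19 mm behind it; z points along the fingers, y is the line along which they close (so a half turn about z gives the same grasp; the last joint's range is limited). The gripper opens to 85 mm and grips with 20 to 120 N. Pads are 22 mm wide; open, the fingers measure 114 mm over their backs; the gripper's body (76 mm by 85 mm) begins 54 mm behind the grasp point. The pads swing forward as they close: fully open they stand 13 mm farther back than shut.
Start: joints at [1.116, 0.521, -0.036, 1.599, 0.021, 1.021, -0.113], TCP at [0.235, -0.579, 0.231] pointing down, gripper open.
Joint ranges: [-2.91, 2.91], [-0.3, 2.13], [-1.5, 1.42], [0.17, 2.43], [-1.26, 4.41], [0.16, 1.93], [-2.52, 2.52]. Speed limits (rad/s): [1.89, 1.89, 2.39, 2.39, 3.01, 3.01, 3.01].

## Interface

Orientations are given as [roll, pitch, yaw] about the fixed x, y, z axes, in that order (R = Rz(yaw) Ry(pitch) Rx(roll)).
In Python, from workcell import bot gives the robot as it stands.
- The arm moves only by the tool servo_tool, never from a script. Its argument "plan" is a list of rows, each a list of 7 numbers: the finger opening in cm, from 0 to 8.54, then the shift along the tool's x, y, z in cm, then the turn, a rotation vector about the tool's x, y, z in degrees. In form: [[fingers, x, y, z, wx, wy, wz], ...]. A call has 1 to 10 rows; each row is the pose to reach, as a shift and turn from the pose commanded when the call began, along the tool's axes at that moment; what a row does not reach only later rows make up. A row lasts 1/10 s, in which the tool goes at most 50 mm and 8.59 degrees, less where a joint would pass 70% of its speed; a pose out of reach is approached as far as the arm can. A call with a gripper value outside its range is refused whole. The fingers move at their own pace and stop on an object; "force" is the grip in N (left out, the last holds). Time passes only in rows, so rows that repeat a pose let the fingers close. It gives the time, the measured TCP pose, the force, the opening and the grip force at its end, in the units of the state.
- bot.observe(): the state, without advancing time (a new reading comes with each control period).
- bot.grab_frame(name): name is "side" or "top"; returns a dict with "frame" (384x512x3 uint8, blue, green, red), "mtx" (3x3 intrinsics, pixels), "k1" (the pictures are not rectified: a ray, as slopes to the right and down, at radius r is drawn at 1 + k1 r^2 times it, then the intrinsics apply), "R" (3x3) and "t" (3): a world point X has camera coordinates R X + t. Camera axes: x right, y down, z forward; pixel columns grow to the right and rows downward; lengths in m; the calibration is good to about 2 mm. A picture is of the moment at which its call begins. There is no depth.
- bot.job_done(): hands the job in; it is judged then, once.
The state is a dict: "clock": time; "qpos": joint angles; "qd": joint speeds; "joint_efforts": joint torques, N m; "position": TCP position; "tool_rot": TCP orientation; "force": force on the tool from outside, world axes, zero at the start; "moment": the same for the moment, N m; "grip_width": finger opening in m; "finger_force": force on a finger pad.
Only numpy, scipy, OpenCV 4.12 (cv2) and the standard library are available. Lean on these libraries where they do the work, as an engineer would, in place of code of your own. Each camera call takes 0.05 s, during which the arm holds its last target. There are 200 camera calls.

## Task

Without gripping it, gently push the carrier with the plaster dental arch along its rails until it is fully home against the bridge. Then take the ball-lock pin from the stand with its side button squeezed in, put it down through the bridge and the carrier's tongue until its collar sits flush on the bridge, without forcing it, and let go so that the button springs out and the pin is locked. Leave the plain pin and the other things where they are.

Things in the scene. Friction and masses are not known exactly. Their poses are not given: they have to be found in the camera images.
- dock: Fixed aluminium fixture, 200 x 92 mm; origin at table level, +x = the way the carrier is pushed home, z up. Base plate top z 30 mm, x -170 to +36 mm, guide rails up to z 42 mm (x -170 to -32 mm). A bridge (40 x 64 mm, top z 48 mm, two legs, 13 mm vertical hole in its middle) is clamped on it by hand, its hole at y 0 but anywhere in x -14 to +14 mm: not measured. Its legs stop the carrier.
- carrier: Loose steel plate, 0.4 to 0.65 kg, carrying a white plaster dental arch (x -100 to -42 mm, up to z 34 mm). Origin: tongue's hole axis, underside; axes as the dock's. Plate x -120 to -20 mm, 70 mm wide, 8 mm thick. It lies on the dock's base plate between the rails (1 mm play a side), 30 to 84 mm short of home, and slides under 2 to 6 N until its shoulders (x -20 mm) meet the bridge legs, a hard stop.
- tongue_hole (a point): Centre of the upper mouth of the 14 mm hole in the carrier's tongue (x -20 to +18 mm, 36 mm wide, 8 mm thick), 38 mm above the table. When the carrier is home against the bridge's legs (they begin 20 mm before the bridge's hole) this hole lies right under the bridge's. Under the tongue the base plate has a wide slot: nothing down to the table.
- push_lip (a point): Middle of the outer flat face of the carrier's upright push lip (60 mm wide, 8 mm thick, from 8 to 40 mm above the carrier's underside; this point 26 mm above it, so 56 mm above the table). Push here along the dock's +x, with less than 25 N; do not grip the carrier.
- stand: Fixed white plastic stand, 150 x 60 mm, top face 55 mm above the table; origin under its centre at table level. Two loose 20 mm holes at x +-38 mm, y 0 hold one pin each, hanging by its collar; which pin is in which hole varies.
- pin: The ball-lock pin (140 g), upright in the stand. Origin: on its axis, under its round collar (28 mm across, 4 mm thick); z up. Handle z 4 to 44 mm, x +-13 mm, y -12.5 to +11.5 mm, with a round 16 mm button on its +y side, centre z 28 mm. Gripping across y at z 28 mm squeezes the button in; the span goes from 29.5 to 25 mm and is then centred on the axis. The x sides have no button.
- button (a joint): How far the pin's button is pressed in, in m: 0 out (balls out), 0.0045 fully in (balls drawn in, in proportion). Its spring needs 4 to 9 N. If the balls are still inside a hole when the button is let go, it stays in and the pin is not locked.
- pin_tip (a point): Lower end of the ball-lock pin, 30 mm under its origin. Shank 12 mm across, its last 3 mm tapering to 9 mm. Two balls, 19.5 to 24.5 mm under the origin, stand out to 17 mm across when the button is out, and then neither enter nor leave the holes. With the collar flush on the bridge (48 mm above the table) the balls are 1.5 mm below the tongue's underside.
- plain_pin: A plain headed pin without button or balls, with a round 24 mm head of 40 mm height, in the stand's other hole; a bystander. Origin under its collar.
- jar_a: Small jar with a wooden cap, 38 mm across, 52 mm tall, a bystander; origin under its centre.
- jar_b: Larger jar with a wooden cap, 48 mm across, 66 mm tall, a bystander; origin under its centre.
- dropper: White bottle, 32 mm across, 75 mm tall, a bystander; origin under its centre.
- mug: Grey-blue mug with a handle, 72 mm across, 75 mm tall, a bystander; origin under its centre.
- pot: Brown clay cup, 60 mm across, 55 mm tall, a bystander; origin under its centre.
- spatula: Mixing spatula, 170 mm long, lying on the table, a bystander.
Things that resemble listed ones, but are neither listed nor needed, are in the scene too. Leave any blue or purple look-alike of the carrier alone.

How it is judged:
By the outcome, as a careful person would: the job done as asked, in the order asked, and still so for the second after the job is handed in, with the robot touching nothing.
It also fails if it takes over 72 s, if anything falls off the work surface, if the arm or the gripper's body presses on something with over 40 N, if the wrist force passes 120 N, or if a joint passes its speed limit or range.

## Working session

There is one attempt and no reset: what is moved stays moved. The work goes in short steps, Python scripts to look and compute and a tool call to move; the robot and the scene stay as the last step left them, time stands still between calls to the robot, and variables do not carry over. Pictures are saved under pics/ and viewed, at most 10 in all, crops included, and the job is handed in when it is done.

Besides the shell and the picture viewer there is one more tool, called after "Emit:" as name([rows], argument=value, ...), one row to a line, values as JSON. servo_tool: Moves the arm, as the interface text tells. Its arguments: {"type":"object","properties":{"plan":{"type":"array","items":{"type":"array","items":{"type":"number"}}},"force":{"type":"number"}},"required":["plan"]}

```bash
ls; mkdir -p pics
python3 - <<'E'
from workcell import bot
import cv2,numpy as np
s=bot.observe();print({k:np.round(v,3).tolist() for k,v in s.items()})
for n in("side","top"):
    g=bot.grab_frame(n);cv2.imwrite(f"pics/{n}0.png",g["frame"]);np.savez(n+"0.npz",**g)
    print(n,np.round(g["mtx"],1).tolist(),g["k1"],np.round(g["R"],3).tolist(),np.round(g["t"],3), (-g["R"].T@g["t"]).round(3))
E
```

```text
pics
{'clock': 0.0, 'qpos': [1.116, 0.522, -0.036, 1.6, 0.021, 1.021, -0.113], 'qd': [-0.001, -0.001, -0.0, -0.0, 0.0, 0.002, -0.001], 'joint_efforts': [-0.001, -92.711, 1.979, -36.993, 0.018, 0.008, -0.0], 'position': [0.234, -0.579, 0.231], 'tool_rot': [-3.14, 0.0, 0.385], 'force': [0.058, 0.198, -0.587], 'moment': [0.009, -0.032, 0.015], 'finger_force': 0.0, 'grip_width': 0.085}
side [[487.5, 0.0, 250.8], [0.0, 487.5, 188.5], [0.0, 0.0, 1.0]] -0.05220681897257227 [[0.949, -0.316, 0.003], [-0.222, -0.672, -0.706], [0.225, 0.67, -0.708]] [-0.493  0.232  1.117] [ 0.268 -0.748  0.955]
top [[347.9, 0.0, 256.1], [0.0, 347.9, 192.4], [0.0, 0.0, 1.0]] -0.08898786835414599 [[-0.012, -1.0, 0.01], [-0.996, 0.011, -0.093], [0.093, -0.011, -0.996]] [0.078 0.527 0.967] [0.436 0.083 1.011]
```

View pics/side0.png

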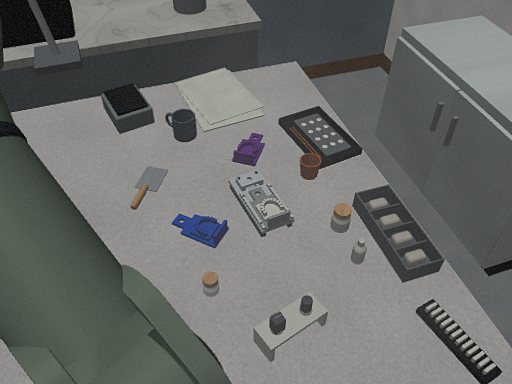

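View pics/top0.png

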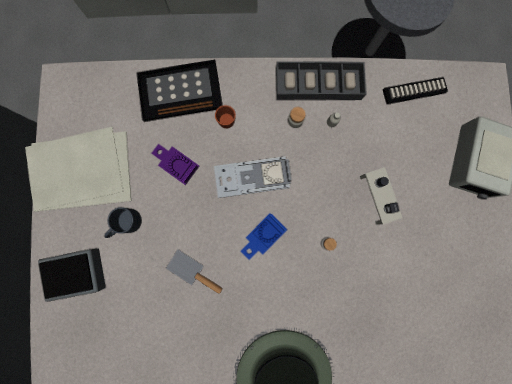

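The top view shows the dock at about (253,177) with the carrier at its right end, and the stand at about (384,196). There are two pins, a round dark one at (383,182) and a boxy one at (391,208). The blue (264,236) and purple (176,165) carriers are look-alikes and stay put. I'll enlarge the dock and the stand to confirm.

```bash
cat > h.py <<'E'
import cv2,numpy as np
from workcell import bot
def grab(n,k=4):
    gs=[bot.grab_frame(n) for _ in range(k)]
    g=gs[-1]; g["frame"]=np.mean([x["frame"] for x in gs],0).astype(np.uint8); return g
def ray(g,uv):
    d=np.array([g["k1"],0,0,0.]).astype(float)
    p=cv2.undistortPoints(np.array(uv,float).reshape(-1,1,2),g["mtx"],d)[:,0]
    v=np.c_[p,np.ones(len(p))]@g["R"]; return -g["R"].T@g["t"],v
def onz(g,uv,z):
    c,v=ray(g,uv); z=np.broadcast_to(z,len(v)); return c+v*((z-c[2])/v[:,2])[:,None]
def proj(g,X):
    X=np.array(X,float).reshape(-1,3)
    return cv2.projectPoints(X,cv2.Rodrigues(g["R"])[0],g["t"],g["mtx"],np.array([g["k1"],0,0,0.]))[0][:,0]
def tri(ga,a,gb,b):
    c1,v1=ray(ga,[a]);c2,v2=ray(gb,[b]);A=np.c_[v1[0],-v2[0]]
    s=np.linalg.lstsq(A,c2-c1,rcond=None)[0];p,q=c1+s[0]*v1[0],c2+s[1]*v2[0]
    return (p+q)/2,np.linalg.norm(p-q)
def crop(g,x,y,w,h,W,H):
    return cv2.resize(g["frame"][y:y+h,x:x+w],(W,H),interpolation=cv2.INTER_CUBIC)
E
python3 - <<'E'
from h import *
t=grab("top");s=grab("side")
np.savez("top1.npz",**t);np.savez("side1.npz",**s)
a=np.vstack([np.hstack([crop(t,205,145,100,60,400,240),crop(t,350,155,100,60,400,240)]),
 np.hstack([crop(s,215,160,90,80,400,355),crop(s,245,285,90,80,400,355)])])
a=cv2.convertScaleAbs(a,alpha=1.3)
cv2.imwrite("pics/c1.png",a)
E
```

```text
(no output)
```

View pics/c1.png

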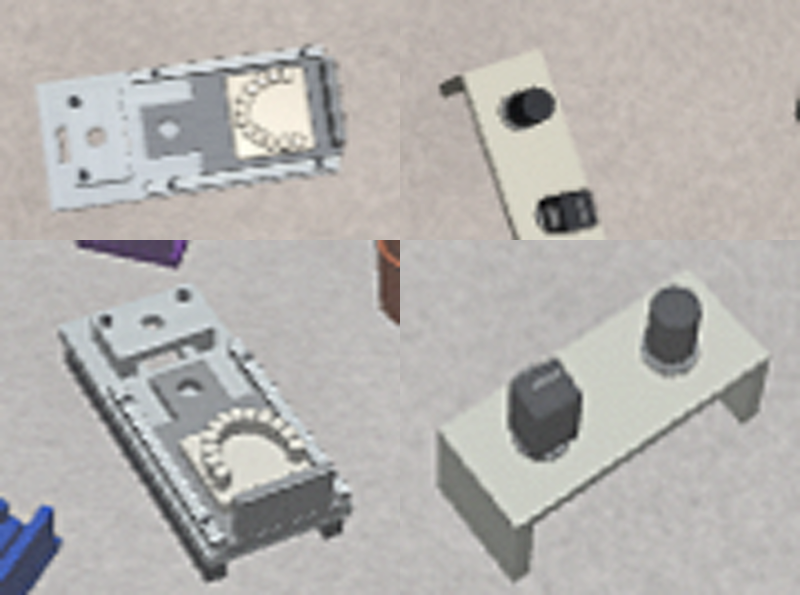

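Run:
```python
from h import *
t=dict(np.load("top1.npz"));s=dict(np.load("side1.npz"))
T=lambda x,y:(205+x/4-.375,145+y/4-.375); T2=lambda x,y:(350+(x-400)/4-.375,155+y/4-.375)
S=lambda x,y:(215+x/4.444-.4,160+(y-240)/4.444-.4); S2=lambda x,y:(245+(x-400)/4.444-.4,285+(y-240)/4.444-.4)
P=lambda *a:print(a[0],*[np.round(np.array(x)*1000,1).tolist() for x in a[1:]])
P("bridge hole",onz(t,[T(95,135)],.048),onz(s,[S(152,320)],.048),tri(t,T(95,135),s,S(152,320))[0])
P("tongue hole",onz(t,[T(168,129)],.038),onz(s,[S(190,386)],.038),tri(t,T(168,129),s,S(190,386))[0])
P("dock end corners top",onz(t,[T(38,85),T(52,210)],.03))
P("lip top outer corners top",onz(t,[T(332,55),T(342,150)],.07))
P("lip top corners side",onz(s,[S(230,498),S(333,470)],.07))
P("stand side",onz(s,[S2(438,432),S2(690,268),S2(770,352),S2(515,525)],.055))
P("stand top",onz(t,[T2(465,75),T2(542,50)],.055))
P("pin top face",onz(t,[T2(570,212)],.099),onz(s,[S2(543,385)],.099))
P("plain top",onz(t,[T2(537,105)],.095),onz(s,[S2(675,303)],.095))
a=np.hstack([crop(t,370,190,40,36,400,360),crop(s,262,305,30,36,400,480)[:360]])
a=cv2.convertScaleAbs(a,alpha=2.2,beta=-20);cv2.imwrite("pics/c2.png",a)
```

```text
bridge hole [[566.0, 149.4, 48.0]] [[564.4, 151.7, 48.0]] [564.7, 149.4, 50.2]
tongue hole [[571.0, 98.6, 38.0]] [[571.3, 100.8, 38.0]] [570.6, 98.5, 40.5]
dock end corners top [[604.8, 191.2, 30.0], [515.2, 181.3, 30.0]]
lip top outer corners top [[616.7, -15.1, 70.0], [550.9, -20.5, 70.0]]
lip top corners side [[553.6, -16.5, 70.0], [614.6, -15.0, 70.0]]
stand side [[432.0, -277.8, 55.0], [576.6, -232.9, 55.0], [594.1, -287.9, 55.0], [449.9, -332.0, 55.0]]
stand top [[575.4, -236.6, 55.0], [592.8, -293.1, 55.0]]
pin top face [[476.1, -289.8, 99.0]] [[475.5, -293.6, 99.0]]
plain top [[548.8, -272.0, 95.0]] [[548.9, -271.0, 95.0]]
```

View pics/c2.png

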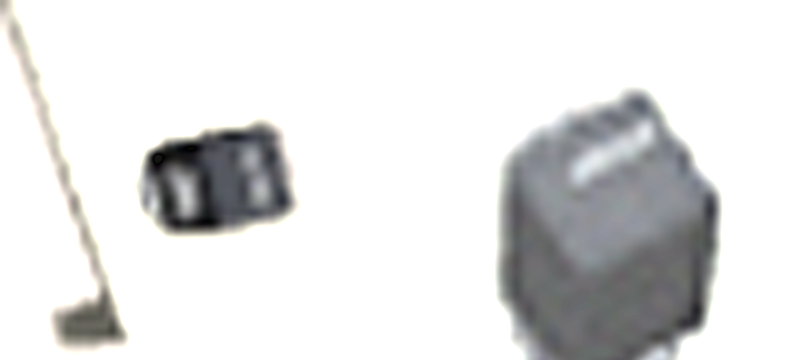

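The pin to take is the boxy one with a flat handle, at (391,208) in the top view. It lies at about (476,-292) mm, which matches the stand hole predicted from the corners. The round one at (383,182) is the plain pin. The pin's button shows on its world +y side as a bright spot on the face at crop (180,190), with a handle yaw of about 10°. The bridge hole is at about (565,150), the tongue hole at (571,100), and the dock yaw is about 96.4°. I'll start by moving behind the lip.

```bash
cat >> h.py <<'E'
from scipy.spatial.transform import Rotation as Ro
def go(x,y,z,yaw):  # cm/deg shift in tool axes from measured pose
    o=bot.observe();R=Ro.from_euler("xyz",o["tool_rot"]);G=Ro.from_euler("xyz",[np.pi,0,np.radians(yaw)])
    print("shift",(R.inv().apply(np.array([x,y,z])-o["position"])*100).round(2),"turn",np.degrees((R.inv()*G).as_rotvec()).round(2))
E
python3 - <<'E'
from h import *
go(.5897,-.0642,.231,96.4)
E
```

```text
shift [ 5.225e+01 -3.441e+01  3.000e-02] turn [-1.000e-02 -0.000e+00 -7.436e+01]
```

Emit:
servo_tool([
  [0,52.3,-34.4,0,0,0,-74.4],
  [0,52.3,-34.4,0,0,0,-74.4],
  [0,52.3,-34.4,0,0,0,-74.4],
  [0,52.3,-34.4,0,0,0,-74.4],
  [0,52.3,-34.4,0,0,0,-74.4],
  [0,52.3,-34.4,0,0,0,-74.4],
  [0,52.3,-34.4,0,0,0,-74.4],
  [0,52.3,-34.4,0,0,0,-74.4],
  [0,52.3,-34.4,0,0,0,-74.4],
  [0,52.3,-34.4,0,0,0,-74.4],
], force=20)

```text
clock: 1.5
position: [0.5195, -0.1663, 0.2315]
tool_rot: [3.141, 0.0, 1.687]
force: [1.7, -0.6, 0.7]
grip_width: 0.0004
finger_force: 0.0
```

Run:
```python
from h import *
go(.5897,-.0642,.050,96.4)
```

```text
shift [ 9.33  8.15 18.15] turn [0.02 0.01 0.24]
```

Emit:
servo_tool([
  [0,5,4,0,0,0,0],
  [0,9.3,8.2,0,0,0,0],
  [0,9.3,8.2,4,0,0,0],
  [0,9.3,8.2,8,0,0,0],
  [0,9.3,8.2,12,0,0,0],
  [0,9.3,8.2,15,0,0,0],
  [0,9.3,8.2,15,0,0,0],
])

```text
clock: 2.2
position: [0.5876, -0.066, 0.0779]
tool_rot: [-3.136, -0.001, 1.684]
force: [0.4, -0.4, 1.4]
grip_width: 0.0001
finger_force: 0.0
```

Run:
```python
from h import *
go(.5897,-.0642,.050,96.4)
```

```text
shift [0.15 0.25 2.79] turn [-0.32 -0.07  0.07]
```

Emit:
servo_tool([
  [0,0.2,0.2,1.4,-0.3,0,0],
  [0,0.2,0.2,2.8,-0.3,0,0],
  [0,0.2,0.2,2.8,-0.3,0,0],
  [0,0.7,0.2,2.8,-0.3,0,0],
  [0,1.2,0.2,2.8,-0.3,0,0],
  [0,1.7,0.2,2.8,-0.3,0,0],
  [0,2.2,0.2,2.8,-0.3,0,0],
  [0,2.5,0.2,2.8,-0.3,0,0],
])

```text
clock: 3.0
position: [0.5889, -0.0404, 0.0536]
tool_rot: [3.136, -0.0, 1.684]
force: [-0.3, 0.1, 0.1]
grip_width: -0.0001
finger_force: 0.0
```

Emit:
servo_tool([
  [0,0.2,0,0,0,0,0],
  [0,0.4,0,0,0,0,0],
  [0,0.6,0,0,0,0,0],
  [0,0.8,0,0,0,0,0],
  [0,1.0,0,0,0,0,0],
  [0,1.2,0,0,0,0,0],
  [0,1.4,0,0,0,0,0],
  [0,1.6,0,0,0,0,0],
  [0,1.8,0,0,0,0,0],
  [0,2.0,0,0,0,0,0],
])

```text
clock: 4.0
position: [0.5866, -0.0212, 0.0533]
tool_rot: [3.136, 0.0, 1.683]
force: [0.4, -2.1, 0.4]
grip_width: 0.0003
finger_force: 1.5
```

Emit:
servo_tool([
  [0,0.3,0,0,0,0,0],
  [0,0.6,0,0,0,0,0],
  [0,0.9,0,0,0,0,0],
  [0,1.2,0,0,0,0,0],
  [0,1.5,0,0,0,0,0],
  [0,1.8,0,0,0,0,0],
  [0,2.1,0,0,0,0,0],
  [0,2.4,0,0,0,0,0],
  [0,2.7,0,0,0,0,0],
  [0,3.0,0,0,0,0,0],
])

```text
clock: 5.0
position: [0.5832, 0.0088, 0.0533]
tool_rot: [3.136, -0.0, 1.683]
force: [0.1, -2.4, -0.4]
grip_width: -0.0003
finger_force: 1.4
```

Run:
```python
from h import *
t=grab("top",3);s=grab("side",3)
np.savez("top2.npz",**t);np.savez("side2.npz",**s)
a=np.hstack([crop(t,205,145,100,60,400,240),crop(s,215,160,90,54,400,240)])
cv2.imwrite("pics/c3.png",cv2.convertScaleAbs(a,alpha=1.3))
```

```text
(no output)
```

View pics/c3.png

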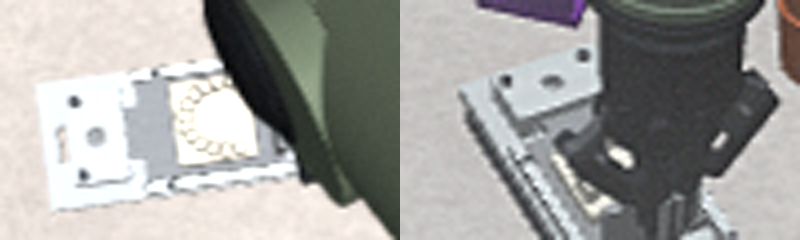

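The arch left edge moved from crop column 232 to 175, about 38 mm, so roughly 13 mm remains to home. I'll go on more slowly.

Emit:
servo_tool([
  [0,0.15,0,0,0,0,0],
  [0,0.3,0,0,0,0,0],
  [0,0.45,0,0,0,0,0],
  [0,0.6,0,0,0,0,0],
  [0,0.7,0,0,0,0,0],
  [0,0.8,0,0,0,0,0],
])

```text
clock: 5.9
position: [0.5823, 0.0165, 0.0533]
tool_rot: [3.136, 0.0, 1.683]
force: [0.0, -4.3, 0.2]
grip_width: -0.0001
finger_force: 1.9
```

Emit:
servo_tool([
  [0,0.05,0,0,0,0,0],
  [0,0.1,0,0,0,0,0],
  [0,0.15,0,0,0,0,0],
  [0,0.2,0,0,0,0,0],
])

```text
clock: 6.3
position: [0.5821, 0.0185, 0.0533]
tool_rot: [3.136, -0.0, 1.683]
force: [0.5, -4.3, 0.9]
grip_width: 0.0005
finger_force: 1.9
```

Emit:
servo_tool([
  [0,0.05,0,0,0,0,0],
  [0,0.1,0,0,0,0,0],
  [0,0.15,0,0,0,0,0],
  [0,0.2,0,0,0,0,0],
])

```text
clock: 6.7
position: [0.5821, 0.0197, 0.0533]
tool_rot: [3.136, 0.001, 1.683]
force: [1.8, -9.3, 0.1]
grip_width: -0.0001
finger_force: 4.9
```

Emit:
servo_tool([
  [0,0.03,0,0,0,0,0],
  [0,0.06,0,0,0,0,0],
])

```text
clock: 6.9
position: [0.5821, 0.0197, 0.0533]
tool_rot: [3.136, 0.001, 1.682]
force: [2.4, -11.7, 1.1]
grip_width: -0.0001
finger_force: 5.9
```

The carrier is home: position stopped while force rose to about 12 N. I'll back off and go up.

Emit:
servo_tool([
  [0,-1,0,0,0,0,0],
  [0,-3,0,0,0,0,0],
  [0,-3,0,0,0,0,0],
  [0,-3,0,-5,0,0,0],
  [0,-3,0,-10,0,0,0],
  [4,-5,0,-14,0,0,0],
  [8.5,-10,0,-15,0,0,0],
  [8.5,-14,0,-15,0,0,0],
])

```text
clock: 7.7
position: [0.5978, -0.1195, 0.2059]
tool_rot: [3.132, 0.001, 1.684]
force: [0.5, 0.1, -0.5]
grip_width: 0.0428
finger_force: 0.0
```

Run:
```python
from h import *
s=dict(np.load("side1.npz"));t=dict(np.load("top1.npz"))
k=400/30
q=lambda x,y:(262+(x-400)/k-.46,305+y/k-.46)
c=onz(s,[q(510,165),q(640,95),q(715,185),q(585,265)],.099);print("top face side",(c*1000).round(1).tolist(),c.mean(0))
r=lambda x,y:(370+x/10-.45,190+y/10-.45)
c=onz(t,[r(275,125),r(293,208)],.099);print((c*1000).round(1).tolist())
for a in (5,10,17):
  M=np.array([[.4765,-.292,.055]])+Ro.from_euler("z",a,degrees=True).apply([[0,.014,.028],[13e-3,11.5e-3,.044],[-13e-3,11.5e-3,.044],[-13e-3,-12.5e-3,.044],[13e-3,-12.5e-3,.044]])
  print(a,((proj(t,M)-[369.55,189.55])*10).round(0).tolist(),((proj(s,M)-[261.54,304.54])*k+[400,0]).round(0).tolist())
go(.476,-.292,.19,10)
```

```text
top face side [[462.7, -288.6, 99.0], [485.1, -283.6, 99.0], [490.3, -301.2, 99.0], [467.5, -307.5, 99.0]] [ 0.47638974 -0.29523489  0.099     ]
[[490.9, -304.2, 99.0], [468.6, -308.1, 99.0]]
5 [[161.0, 187.0], [186.0, 135.0], [198.0, 232.0], [285.0, 223.0], [272.0, 126.0]] [[561.0, 138.0], [651.0, 65.0], [493.0, 126.0], [562.0, 259.0], [722.0, 196.0]]
10 [[161.0, 192.0], [183.0, 140.0], [203.0, 235.0], [288.0, 218.0], [267.0, 123.0]] [[554.0, 141.0], [641.0, 62.0], [491.0, 135.0], [572.0, 263.0], [725.0, 187.0]]
17 [[163.0, 198.0], [178.0, 146.0], [210.0, 239.0], [292.0, 211.0], [260.0, 119.0]] [[545.0, 146.0], [628.0, 58.0], [489.0, 147.0], [587.0, 266.0], [727.0, 174.0]]
shift [-15.76 -14.07   1.47] turn [ 0.46 -0.35 86.5 ]
```

Emit:
servo_tool([
  [8.5,-4,-3.5,0,0,0,8],
  [8.5,-8,-7,0.5,0,0,17],
  [8.5,-12,-10.5,1,0,0,25],
  [8.5,-15.8,-14.1,1.5,0.4,-0.3,34],
  [8.5,-15.8,-14.1,1.5,0.4,-0.3,42],
  [8.5,-15.8,-14.1,1.5,0.4,-0.3,51],
  [8.5,-15.8,-14.1,1.5,0.4,-0.3,59],
  [8.5,-15.8,-14.1,1.5,0.4,-0.3,68],
  [8.5,-15.8,-14.1,1.5,0.4,-0.3,76],
  [8.5,-15.8,-14.1,1.5,0.4,-0.3,84.5],
])

```text
clock: 8.7
position: [0.4747, -0.2904, 0.1875]
tool_rot: [-3.14, 0.002, 0.203]
force: [-0.1, -0.6, -0.2]
grip_width: 0.0846
finger_force: 0.0
```

Run:
```python
from h import *
go(.4765,-.2925,.066,12)
t=grab("top",2); s=grab("side",3);np.savez("side3.npz",**s)
a=np.hstack([crop(t,205,145,100,60,400,240),crop(s,215,255,120,72,400,240)])
cv2.imwrite("pics/c4.png",cv2.convertScaleAbs(a,alpha=1.4))
```

```text
shift [ 0.16  0.26 12.15] turn [-0.09  0.12 -0.37]
```

View pics/c4.png

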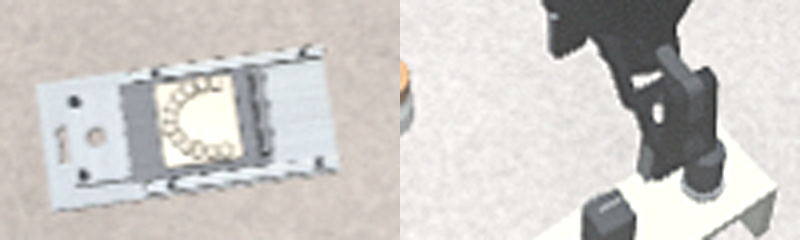

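Run:
```python
from h import *
s=dict(np.load("side3.npz"));o=bot.observe()
R=Ro.from_euler("xyz",o["tool_rot"])
P=o["position"]+R.apply([[0,0,0],[0,.0425,-.013],[0,-.0425,-.013]])
print(P.round(3).tolist());print(((proj(s,P)-[215,255])*3.333+[400,0]).round(0).tolist())
print(((proj(s,[[.4765,-.2925,.099],[.549,-.2715,.095]])-[215,255])*3.333+[400,0]).round(0).tolist())
print(o["position"],o["tool_rot"])
t=bot.grab_frame("side");cv2.imwrite("pics/side4.png",t["frame"])
```

```text
[[0.475, -0.291, 0.188], [0.484, -0.332, 0.2], [0.466, -0.249, 0.201]]
[[609.0, 121.0], [654.0, 166.0], [569.0, 53.0]]
[[607.0, 205.0], [705.0, 147.0]]
[ 0.47466876 -0.29065873  0.1875329 ] [-3.14039833e+00  2.39011000e-03  2.13329535e-01]
```

View pics/side4.png

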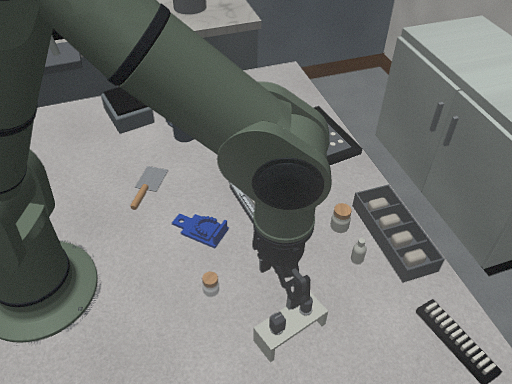

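The open finger tips project where they are seen, at crop (650,175) and (565,50). That puts the gripper centred over the boxy pin, and the carrier sits against the bridge.

Emit:
servo_tool([
  [8.5,0.2,0.2,3,0,0,0],
  [8.5,0.2,0.2,6,0,0,0],
  [8.5,0.2,0.2,9,0,0,0],
  [8.5,0.2,0.2,11,0,0,0],
  [8.5,0.2,0.2,12.2,0,0,0],
  [6,0.2,0.2,12.2,0,0,0],
  [4,0.2,0.2,12.2,0,0,0],
  [3.3,0.2,0.2,12.2,0,0,0],
], force=20)

```text
clock: 9.8
position: [0.4771, -0.2928, 0.0667]
tool_rot: [-3.142, 0.001, 0.209]
force: [-0.1, -0.1, 0.3]
grip_width: 0.0436
finger_force: 0.0
```

Emit:
servo_tool([
  [3.2,0,0,0,0,0,0],
  [3.0,0,0,0,0,0,0],
  [2.8,0,0,0,0,0,0],
  [2.8,0,0,0,0,0,0],
])

```text
clock: 10.2
position: [0.4769, -0.293, 0.0662]
tool_rot: [3.141, 0.002, 0.208]
force: [-1.0, -1.6, 7.0]
grip_width: 0.0283
finger_force: 6.5
```

Emit:
servo_tool([
  [2.6,0,0,0,0,0,0],
  [2.3,0,0,0,0,0,0],
  [2.0,0,0,0,0,0,0],
  [1.5,0,0,0,0,0,0],
  [1.0,0,0,0,0,0,0],
], force=35)

```text
clock: 10.7
position: [0.4772, -0.2935, 0.0665]
tool_rot: [3.141, 0.001, 0.208]
force: [-1.3, -4.3, 10.9]
grip_width: 0.0246
finger_force: 33.9
```

Contact came at about 28 mm with spring force, and the grip then closed to 24.6 mm, so the button is squeezed in. Next I'll lift.

Emit:
servo_tool([
  [1,0,0,-0.5,0,0,0],
  [1,0,0,-1.5,0,0,0],
  [1,0,0,-4,0,0,0],
  [1,0,0,-7,0,0,0],
  [1,0,0,-10,0,0,0],
  [1,0,0,-10,0,0,0],
])

```text
clock: 11.3
position: [0.4783, -0.2932, 0.1697]
tool_rot: [3.139, -0.002, 0.208]
force: [0.1, -1.1, -1.4]
grip_width: 0.0243
finger_force: 35.2
```

Run:
```python
from h import *
go(.565,.150,.167,12)
s=grab("side",2);t=grab("top",1)
o=bot.observe();R=Ro.from_euler("xyz",o["tool_rot"]);q=proj(s,o["position"])[0].astype(int);print(q)
a=np.hstack([crop(s,q[0]-40,q[1]-40,80,80,400,400),crop(t,205,145,100,100,400,400)])
cv2.imwrite("pics/c5.png",cv2.convertScaleAbs(a,alpha=1.5))
```

```text
shift [ 17.65 -41.56   0.2 ] turn [ 0.13 -0.1  -0.06]
[278 298]
```

View pics/c5.png

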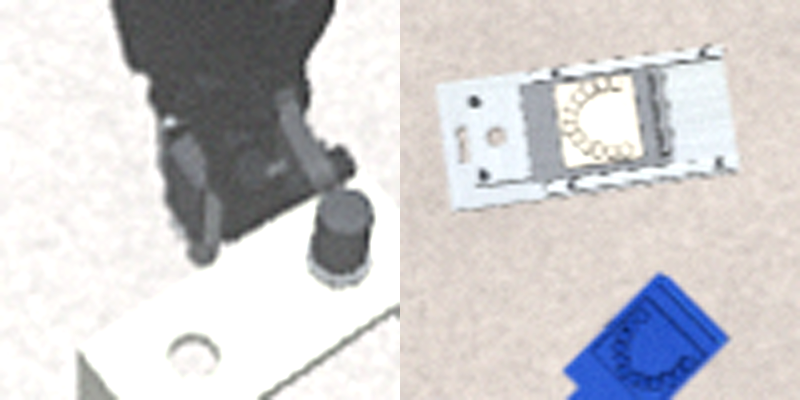

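Emit:
servo_tool([
  [1,1.8,-4.2,0,0,0,0],
  [1,3.6,-8.4,0,0,0,0],
  [1,5.4,-12.6,0,0,0,0],
  [1,7.2,-16.8,0,0,0,0],
  [1,9,-21,0,0,0,0],
  [1,10.8,-25.2,0,0,0,0],
  [1,12.6,-29.5,0,0,0,0],
  [1,14.4,-33.8,0,0,0,0],
  [1,16.1,-38,0,0,0,0],
  [1,17.65,-41.6,0,0,0,0],
])

```text
clock: 12.45
position: [0.5627, 0.1536, 0.1644]
tool_rot: [-3.14, 0.005, 0.21]
force: [0.7, -0.6, -0.9]
grip_width: 0.0241
finger_force: 35.2
```

Emit:
servo_tool([
  [1,0,0,2,0,0,0],
  [1,0,0,4,0,0,0],
  [1,0,0,5,0,0,0],
  [1,0,0,5.5,0,0,0],
  [1,0,0,5.5,0,0,0],
])

```text
clock: 12.95
position: [0.5629, 0.1507, 0.11]
tool_rot: [-3.141, 0.004, 0.208]
force: [-0.6, 0.7, -0.8]
grip_width: 0.0243
finger_force: 35.2
```

Run:
```python
from h import *
o=bot.observe();print(o["position"].round(4),o["tool_rot"],o["grip_width"])
go(.565,.150,.100,12)
s=grab("side",4);np.savez("side5.npz",**s)
q=proj(s,[.565,.15,.06])[0];x,y=(q-[30,30]).astype(int);print(x,y)
p=o["position"]-[0,0,.0415]
print("pred tip px",((proj(s,p)-[x,y])*10).round(),"hole",((proj(s,[.565,.15,.048])-[x,y])*10).round())
cv2.imwrite("pics/c6.png",crop(s,x,y,60,60,600,600))
```

```text
[0.5629 0.1507 0.11  ] [-3.14068458  0.00380326  0.20808194] 0.024256035130498
shift [0.19 0.11 1.  ] turn [-0.05  0.22 -0.08]
219 144
pred tip px [[294. 284.]] hole [[302. 340.]]
```

View pics/c6.png

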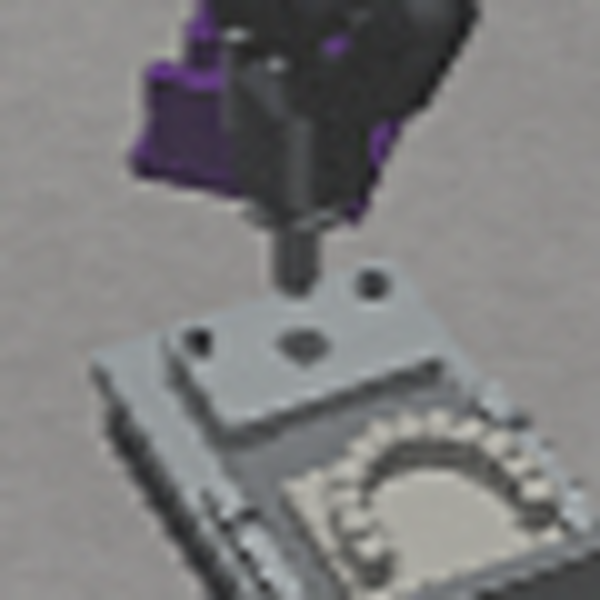

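The shank tip is seen at (297,292) and the bridge hole at (304,346). Both are offset from their predictions by about the same amount, so the (565,150) target holds to within about 0.5 mm. I'll align and lower the pin.

Emit:
servo_tool([
  [1,0.2,0.1,0,0,0.2,0],
  [1,0.2,0.1,0.6,0,0.2,0],
  [1,0.2,0.1,1.2,0,0.2,0],
  [1,0.2,0.1,1.6,0,0.2,0],
  [1,0.2,0.1,1.8,0,0.2,0],
  [1,0.2,0.1,2.0,0,0.2,0],
  [1,0.2,0.1,2.1,0,0.2,0],
  [1,0.2,0.1,2.2,0,0.2,0],
  [1,0.2,0.1,2.2,0,0.2,0],
])

```text
clock: 14.05
position: [0.5653, 0.1505, 0.0885]
tool_rot: [-3.141, -0.001, 0.208]
force: [-0.3, -0.0, -0.9]
grip_width: 0.0243
finger_force: 35.2
```

Emit:
servo_tool([
  [1,0,0,0.1,0,0,0],
  [1,0,0,0.2,0,0,0],
  [1,0,0,0.3,0,0,0],
])

```text
clock: 14.35
position: [0.5654, 0.1505, 0.0855]
tool_rot: [-3.141, -0.001, 0.208]
force: [0.2, -0.8, -0.9]
grip_width: 0.024
finger_force: 35.2
```

Emit:
servo_tool([
  [1,0,0,0.1,0,0,0],
  [1,0,0,0.2,0,0,0],
  [1,0,0,0.3,0,0,0],
  [1,0,0,0.4,0,0,0],
  [1,0,0,0.5,0,0,0],
])

```text
clock: 14.85
position: [0.5654, 0.1504, 0.0805]
tool_rot: [-3.141, -0.001, 0.208]
force: [1.1, -1.4, -0.4]
grip_width: 0.0244
finger_force: 35.3
```

Emit:
servo_tool([
  [1,0,0,0.1,0,0,0],
  [1,0,0,0.2,0,0,0],
  [1,0,0,0.3,0,0,0],
  [1,0,0,0.4,0,0,0],
  [1,0,0,0.5,0,0,0],
])

```text
clock: 15.35
position: [0.5654, 0.1504, 0.0755]
tool_rot: [-3.141, -0.001, 0.208]
force: [1.0, -2.7, 1.1]
grip_width: 0.0244
finger_force: 35.5
```

Emit:
servo_tool([
  [1,0,0.03,0,0,0,0],
  [1,0,0.04,0.1,0,0,0],
  [1,0,0.04,0.2,0,0,0],
  [1,0,0.04,0.3,0,0,0],
  [1,0,0.04,0.4,0,0,0],
  [1,0,0.04,0.5,0,0,0],
])

```text
clock: 15.95
position: [0.5655, 0.1502, 0.0704]
tool_rot: [-3.141, -0.001, 0.209]
force: [2.2, -0.6, -1.0]
grip_width: 0.0243
finger_force: 35.3
```

Emit:
servo_tool([
  [1,0,0,0.1,0,0,0],
  [1,0,0,0.2,0,0,0],
  [1,0,0,0.3,0,0,0],
  [1,0,0,0.4,0,0,0],
  [1,0,0,0.5,0,0,0],
  [1,0,0,0.6,0,0,0],
  [1,0,0,0.7,0,0,0],
])

```text
clock: 16.65
position: [0.5654, 0.1501, 0.0634]
tool_rot: [-3.141, -0.001, 0.208]
force: [1.6, -1.2, 0.7]
grip_width: 0.0241
finger_force: 35.4
```

Emit:
servo_tool([
  [1,0,0,0.1,0,0,0],
  [1,0,0,0.2,0,0,0],
  [1,0,0,0.3,0,0,0],
])

```text
clock: 16.95
position: [0.5655, 0.1501, 0.0605]
tool_rot: [-3.141, -0.001, 0.208]
force: [2.1, -0.5, -0.0]
grip_width: 0.024
finger_force: 35.4
```

Emit:
servo_tool([
  [1,0,0,0.05,0,0,0],
  [1,0,0,0.1,0,0,0],
])

```text
clock: 17.15
position: [0.5655, 0.1501, 0.0595]
tool_rot: [-3.141, -0.001, 0.208]
force: [1.5, -2.0, 8.0]
grip_width: 0.0243
finger_force: 36.8
```

Emit:
servo_tool([
  [1,0,0,0.03,0,0,0],
  [1,0,0,0.03,0,0,0],
])

```text
clock: 17.35
position: [0.5655, 0.1501, 0.0595]
tool_rot: [-3.141, -0.001, 0.208]
force: [0.5, -1.7, 6.6]
grip_width: 0.0242
finger_force: 36.4
```

The collar is seated at the predicted height with about 7 N. I'll release the pin.

Emit:
servo_tool([
  [2.6,0,0,0,0,0,0],
  [3,0,0,0,0,0,0],
  [4,0,0,0,0,0,0],
  [6,0,0,0,0,0,0],
  [8,0,0,0,0,0,0],
  [8,0,0,0,0,0,0],
  [8,0,0,0,0,0,0],
  [8,0,0,0,0,0,0],
])

```text
clock: 18.15
position: [0.5654, 0.1501, 0.0592]
tool_rot: [-3.141, -0.001, 0.208]
force: [-0.5, -0.1, 0.3]
grip_width: 0.0801
finger_force: 0.0
```

Emit:
servo_tool([
  [8,0,0,-1,0,0,0],
  [8,0,0,-3,0,0,0],
  [8,0,0,-7,0,0,0],
  [8,0,0,-12,0,0,0],
  [8,-4,3,-15,0,0,0],
  [8,-8,6,-15,0,0,0],
  [8,-12,10,-15,0,0,0],
  [8,-15,13,-15,0,0,0],
  [8,-15,17,-15,0,0,0],
  [8,-15,17,-15,0,0,0],
])

```text
clock: 19.15
position: [0.4534, -0.0526, 0.21]
tool_rot: [3.141, -0.002, 0.202]
force: [-0.2, 1.6, -0.1]
grip_width: 0.0801
finger_force: 0.0
```

Run:
```python
from h import *
o=bot.observe();print(o["clock"],o["position"],o["force"])
s=grab("side",4);t=grab("top",4)
a=np.hstack([crop(s,219,144,60,60,400,400),crop(t,205,150,50,50,400,400)])
cv2.imwrite("pics/c7.png",cv2.convertScaleAbs(a,alpha=1.3))
print((proj(t,[[.565,.150,.092],[.5655,.1501,.048]])-[205,150])*8+[400,0])
```

```text
19.15 [ 0.45337416 -0.05257767  0.21002321] [-0.18098209  1.64578262 -0.05355175]
[[576.06102389 212.29837222]
 [584.99183833 228.31871662]]
```

View pics/c7.png

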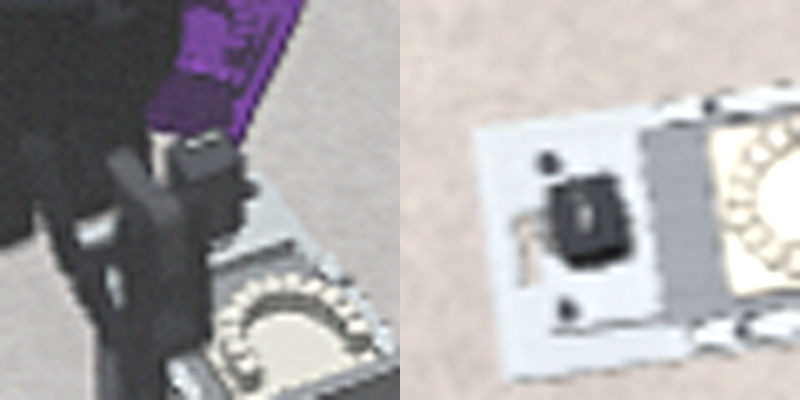

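Emit:
servo_tool([
  [8,1,5,0,0,0,0],
  [8,1,10,0,0,0,0],
  [8,1,15,0,0,0,0],
  [8,1,20,0,0,0,0],
  [8,1,25,0,0,0,0],
  [8,1,30,0,0,0,0],
  [8,1,30,0,0,0,0],
  [8,1,30,0,0,0,0],
])

```text
clock: 20.35
position: [0.5255, -0.3393, 0.2078]
tool_rot: [-3.14, -0.0, 0.207]
force: [0.6, -0.1, 0.2]
grip_width: 0.0799
finger_force: 0.0
```

Run:
```python
from h import *
s=grab("side",4)
M=Ro.from_euler("z",12,degrees=True).apply([[13e-3,11.5e-3,.044],[-13e-3,11.5e-3,.044],[-13e-3,-12.5e-3,.044],[13e-3,-12.5e-3,.044],[0,16.5e-3,.028]])+[.5655,.1501,.048]
print("pred top corners",proj(s,M).round(1).tolist())
f=s["frame"].astype(int);x0,y0=229,140
w=f[y0:y0+48,x0:x0+42]; m=((w.max(2)<95)&(w.max(2)-w.min(2)<18)).astype(np.uint8)
for i,r in enumerate(m): print(y0+i,"".join(".#"[v] for v in r))
print(bot.observe()["position"])
```

```text
pred top corners [[251.5, 161.6], [242.9, 164.9], [247.5, 170.3], [256.1, 166.9], [246.3, 166.6]]
140 ...#######################################
141 .....#####################################
142 ......####################################
143 ........##################################
144 .........#################################
145 ...........###############################
146 ............##############################
147 ..............############################
148 ...........#....##########################
149 .................#########################
150 ..........#........#######################
151 ....................######################
152 .....##...............####################
153 ..........#.............##################
154 ...............#.........#################
155 ...................##......###############
156 ............................##############
157 ..............................############
158 .........................#......##########
159 .................................#########
160 ..................................########
161 ...........
[... 591 characters left out ...]
####
174 ...............###########...........#####
175 ...............###########...........#####
176 ...............###########............####
177 .........##.....##########............####
178 .........##......#########.............###
179 .................#######................##
180 .................#####...........#......##
181 ...................###........####.......#
182 ...........................#####..........
183 .........#...............###..............
184 ......................###.................
185 .##................##.................#...
186 .##.............##.......................#
187 .##............##.........................
[ 0.52600182 -0.33739846  0.2087594 ]
```

```bash
python3 -c "
from workcell import bot
print(bot.job_done())"
```

```text
the job is handed in; nothing more can be done
None
```

I pushed the carrier home against the bridge, seated the ball-lock pin with its collar flush at about 7 N, and let it go. The job is handed in at about 20 s; the button springing out was not seen directly, but inferred from the collar height.

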